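Jack up the diorama and hold it

ROBOT

A 7-joint arm with a two-finger parallel gripper is mounted at the origin on the work surface. World frame = base frame: x ahead of the robot, y to its left, z up, the work surface at z = 0. Lengths are in m, angles in degrees, forces in N, time in s.
With the tool pointing down it reaches from about 0.425 to 0.875 m from the base axis. Payload 4.7 kg.
Tool frame: the origin (TCP) lies on the centre line of the jaws, within the pads' length; the fingertips stand 25 mm ahead of it and the grasp point (between the pads) lies 6 mm ahead of it; z points along the fingers, y is the direction in which the jaws open and shut (so a half turn about z gives the same grasp; the last joint's range is limited). The gripper opens to 87 mm and grips with 3 to 60 N. Pads are 19 mm wide; open, the fingers measure 117 mm over their backs; the gripper's body (75 mm by 190 mm) begins 51 mm behind the grasp point.
Start: joints at [-74.651, 18.392, -4.016, 83.108, 1.295, 78.541, -3.26], TCP at [0.163, 0.629, 0.248] pointing down, gripper open.
Joint ranges: [-163.93, 163.93], [-17.29, 119.83], [-79.2, 71.16], [3.27, 140.29], [-89.18, 269.18], [5.43, 117.66], [-154.24, 154.24]. Speed limits (degrees/s): [147.25, 147.25, 180, 180, 180, 180, 180].

INTERFACE

Orientations are given as [roll, pitch, yaw] about the fixed x, y, z axes, in that order (R = Rz(yaw) Ry(pitch) Rx(roll)).
In Python, from cell import env gives the robot as it stands.
- The arm moves only by the shell command python3 -m creep 'ROWS' [OPENING] [FORCE]. ROWS is JSON, a list of rows, each an object of numbers: "tx", "ty", "tz": the shift along the tool's x, y, z in m; "rx", "ry", "rz": the turn, a rotation vector about the tool's x, y, z in degrees. In form: [{"tx": .., "ty": .., "tz": .., "rx": .., "ry": .., "rz": ..}, ...]. A call has 1 to 20 rows; each row shifts and turns the commanded pose from where the row before left it, along the tool's axes as they then stand; what a row does not reach is not made up. A row lasts 1/8 s, in which the tool goes at most 62.5 mm and 10.7 degrees, less where a joint would pass 70% of its speed; a pose out of reach is approached as far as the arm can. A call is refused whole if a number of a shift passes 0.0625 or a number of a turn 10.7, either way. A call with a gripper value outside its range is refused whole. OPENING is the finger opening in m, from 0 to 0.087, set as the call begins (- or left out, the last holds). The fingers move at their own pace and stop on an object; FORCE is the grip in N (left out, the last holds). Time passes only in rows, so rows that do not move let the fingers close. It gives the time, the measured TCP pose, the force and the opening at its end, in the units of the state.
- env.get_obs(): the state, without advancing time (a new reading comes with each control period).
- env.read_camera(name): name is "scene" or "top" or "wrist"; returns a dict with "pixels" (420x560x3 uint8, red, green, blue), "intrinsics" (3x3 intrinsics, pixels), "R" (3x3) and "t" (3): a world point X has camera coordinates R X + t. Camera axes: x right, y down, z forward; pixel columns grow to the right and rows downward; lengths in m; the calibration is good to about 2 mm. A picture is of the moment at which its call begins. There is no depth.
- env.sign_off(): hands the job in, once; it reports no verdict.
The state is a dict: "time_s": time; "qpos": joint angles; "joint_velocities": joint speeds; "effort": joint torques, N m; "tool_pos": TCP position; "tool_rot": TCP orientation; "force": force on the tool from outside, world axes, zero at the start; "wrist_torque": the same for the moment, N m; "grip_width": finger opening in m.
Only numpy, scipy, OpenCV 4.12 (cv2) and the standard library are available. Lean on these libraries where they do the work, as an engineer would, in place of code of your own. Each camera call takes 0.05 s, during which the arm holds its last target.

TASK

Bring the small bench jack to the diorama and set it flat on the table with its saddle centred under the lift lug at the bolt that marks the lift point, its handle still up. Pump the handle: make one full test stroke, all the way down so the diorama rises and then let it come all the way back up, and press it fully down a second time. Finish while still holding the handle down, with the diorama raised on the saddle and nothing else; the gripper must keep off the diorama and its stand, and the jar, mug and hammer stay where they are.

Things in the scene. Friction and masses are not known exactly. Their poses are not given: they have to be found in the camera images.
- jack: low grey steel bench jack, about 0.92 kg (may vary 10 %), loose on the table; slide it or lift it slightly. Origin: on its underside below the saddle centre; x points to its saddle end, z up. Dark base plate 190 long (x from -165 to +25), 56 wide, 14 thick; two cheeks at x = -93 to -117, up to z = 59, carry the handle
- jack_tab (a point): middle of the top edge of the jack's carrying tab, an upright bare-steel plate 14 thick (jack's y), 30 long (x), at x = -65 of the jack; this edge is 95 above the jack's underside; free on both sides above z = 30: grip it here from above, across y, to move the jack
- saddle_top (a point): centre of the flat top face of the saddle, a round steel disc 36 in diameter, 8 thick; 52 above the table with the handle up, 92 with the handle fully down; over the jack's origin
- jack_handle (a joint): pump handle angle about a level pivot at x = -105, z = 55 in the jack's frame: 0 = up (slopes up to the rear, 0.60 rad above level), 0.65 = fully down (0.05 rad below level). The saddle rises 0.0615 m per rad. Pressing the grip takes about 3 to 12 N; a spring and the load bring the handle back up when let go
- handle_grip (a point): middle of the top face of the rubber grip at the handle's rear end: grip 44 long, 24 wide, 14 thick, its middle 95 from the pivot, top face 7 above the handle's centre line. When up it is 179 behind the jack's origin and 114 above the table; fully down, 200 behind and 57 above; it moves on an arc about the pivot
- stand: dark wooden stand, fixed to the table, with the hinged diorama on it. Origin: on the table straight below the lift point; x runs to the rear hinge (away from the robot), z up; set the jack with its x along this x. Stand wood at x = 40 or more. Diorama: plywood board 260 x 260 x 12, underside 66 up, front edge at x = 25, hinged at x = 285, model house 90 tall to its +y side
- lift_point (a point): centre of the flat underside of the diorama's dark steel lift lug, marked by a bright round bolt head 14 in diameter, 5 high, on top. The lug, 36 wide, 6 thick, sticks out 43 from the front edge (18 beyond the bolt); underside 60 above the table at rest, 8 above the lowered saddle; about 92 when the jack is fully pumped
- jar: closed amber glass jar 68 in diameter, 85 tall, upright; bystander. Origin: centre of its underside
- mug: white mug 80 in diameter, 80 tall; bystander. Origin: centre of its underside
- hammer: hammer lying on the table; bystander. Origin: its underside, x along its length
Things that resemble listed ones, but are neither listed nor needed, are in the scene too. There is more than one size of the jack; the job needs the largest.

How it is judged:
By the outcome, as a careful person would: the job done as asked, in the order asked, and still so for the second after the job is handed in, while the arm keeps its last pose, push and grip.
It also fails if it takes over 61 s, if anything falls off the work surface, if the arm or the gripper's body presses on something with over 40 N, if the wrist force passes 120 N, or if a joint passes its speed limit or range.

## Working session

There is one attempt and no reset: what is moved stays moved. The work goes in short steps, Python scripts to look and compute and a shell command to move; the robot and the scene stay as the last step left them, time stands still between calls to the robot, and variables do not carry over. Pictures are saved under pics/ and viewed, and the job is handed in when it is done.

```bash
ls; mkdir -p pics; python3 - <<'E'
from cell import env
import cv2,json
for n in ["scene","top","wrist"]:
    c=env.read_camera(n); cv2.imwrite(f"pics/{n}0.png",c["pixels"][:,:,::-1]); print(n,c["intrinsics"],c["R"],c["t"])
print(env.get_obs())
E
```

```text
pics
scene [[484.41642172   0.         277.71349859]
 [  0.         484.41642172 211.07574363]
 [  0.           0.           1.        ]] [[-0.88399274  0.46748523 -0.00379462]
 [ 0.28980095  0.5415948  -0.7891074 ]
 [-0.3668409  -0.69866489 -0.61424353]] [ 0.49728379 -0.06543937  1.69883441]
top [[421.42505421   0.         277.89620129]
 [  0.         421.42505421 209.98316168]
 [  0.           0.           1.        ]] [[-0.0243582  -0.99955862 -0.01700713]
 [-0.99098027  0.02638462 -0.13138474]
 [ 0.13177547  0.01365343 -0.99118556]] [0.03168297 0.57475422 1.32213302]
wrist [[359.22599655   0.         274.25532984]
 [  0.         359.22599655 218.45193289]
 [  0.           0.           1.        ]] [[ 0.2519193   0.96774522 -0.00241881]
 [ 0.93254368 -0.24208626  0.26787409]
 [ 0.25864831 -0.0697383  -0.96345089]] [-0.64921752 -0.03228778  0.38976271]
{'time_s': 0.15, 'qpos': array([-74.65099923,  18.4313376 ,  -4.01473086,  83.15730888,
         1.29599829,  78.53965771,  -3.25957515]), 'joint_velocities': array([-0.01939335, -0.09314887, -0.08804719, -0.28373781, -0.01043475,
        0.03820012, -0.01072681]), 'effort': array([-8.68679354e-05, -4.91798329e+01, -4.04678425e-01, -3.12876749e+01,
       -6.38494338e-02,  4.04496084e-02,  1.33356448e-04]), 'tool_pos': array([0.16316489, 0.6288137 , 0.24670303]), 'tool_rot': array([-1.79916960e+02,  6.11648314e-03,  1.65460227e+02]), 'force': array([ 0.14388834, -0.37351547,  0.34015485]), 'wrist_torque': array([ 0.04457937,  0.02207551, -0.03508701]), 'grip_width': 0.08677669515691652}
```

View pics/scene0.png

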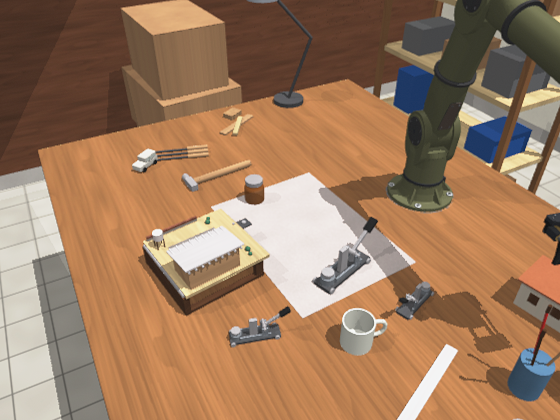

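View pics/top0.png

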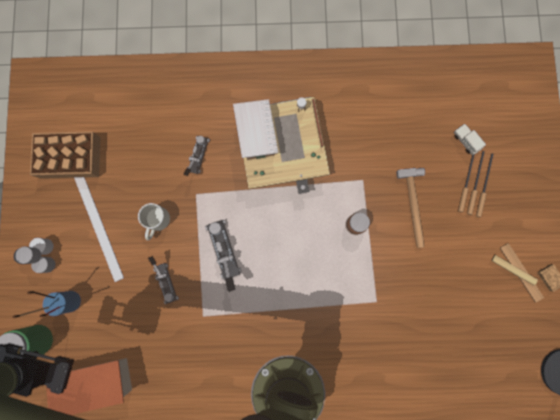

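View pics/wrist0.png

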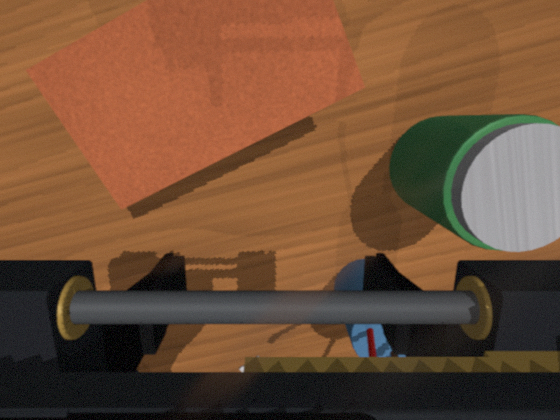

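Jack candidates in the top view are A at (222,252), B at (197,155) and C at (163,282). A is clearly the largest. In the scene view they are at (343,265), (255,328) and (415,298). The lug and bolt are at about (304,186) in the top view. I'll check with close crops.

```bash
python3 - <<'E'
import cv2
t=cv2.imread("pics/top0.png"); s=cv2.imread("pics/scene0.png")
def crop(im,x,y,w,h,k,n):
    c=cv2.resize(im[y:y+h,x:x+w],None,fx=k,fy=k,interpolation=cv2.INTER_CUBIC); cv2.imwrite(n,c)
crop(t,190,210,70,90,6,"pics/tj.png")
crop(t,230,90,110,110,5,"pics/td.png")
crop(s,300,210,90,90,6,"pics/sj.png")
crop(s,140,200,130,110,6,"pics/sd.png")
E
```

```text
(no output)
```

View pics/tj.png

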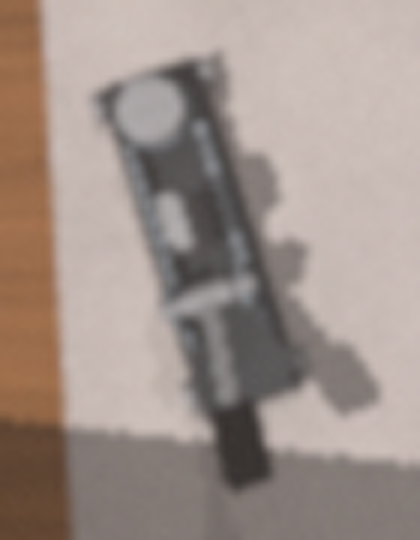

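View pics/td.png

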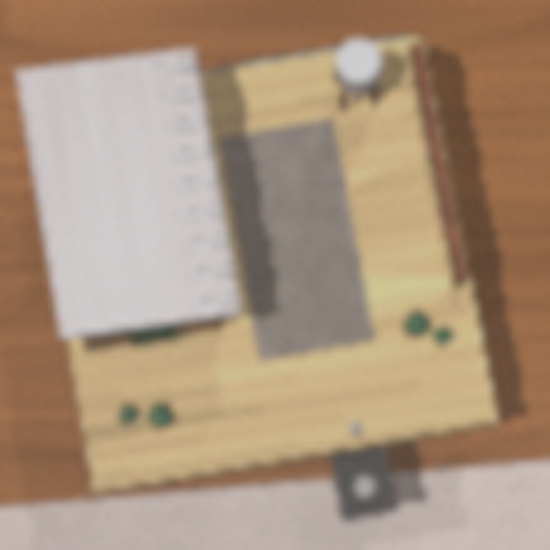

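View pics/sj.png

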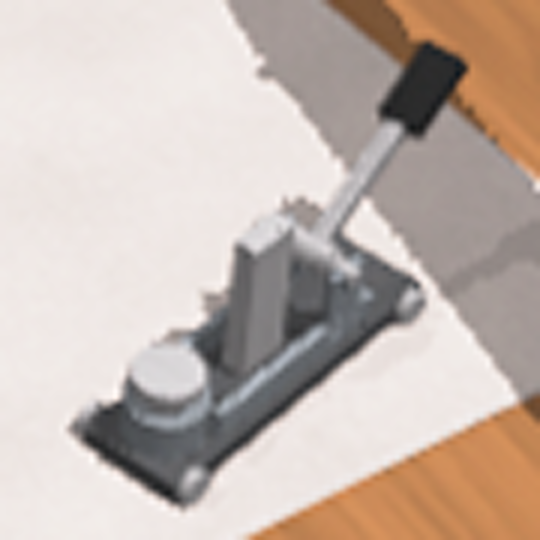

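View pics/sd.png

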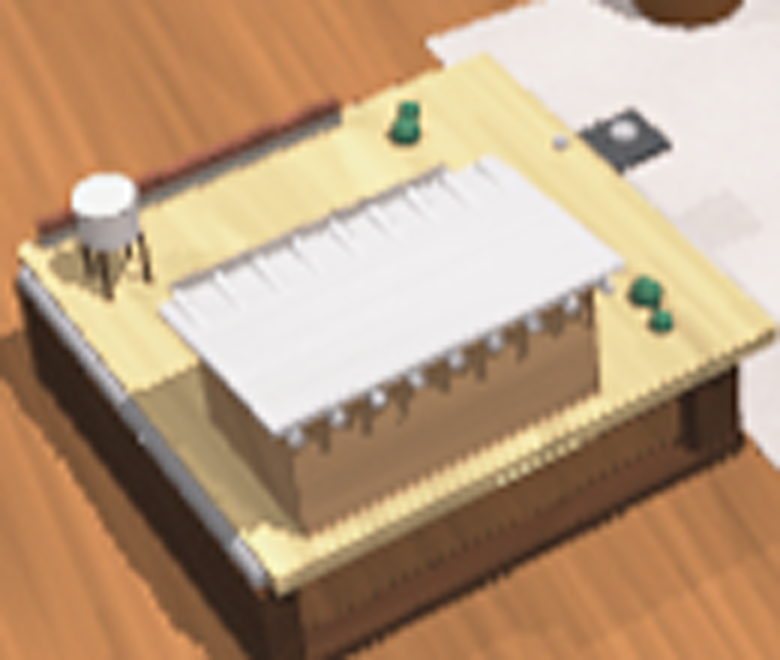

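A is confirmed as the large jack: 190 mm base, upright tab, handle up. In the top crop the saddle is at (150,111), the tab top at (177,222) and the grip at (243,450). The bolt is at (364,487) in the diorama crop. Next I'll fit the poses.

```bash
cat > h.py <<'E'
import numpy as np
from scipy.optimize import least_squares
def proj(c,X):
    p=c["R"]@np.asarray(X)+c["t"]; q=c["intrinsics"]@p; return q[:2]/q[2]
def fit(obs,x0):
    # obs: (cam, local pt, px)
    def r(v):
        x,y,a=v; o=[]
        for c,L,px in obs:
            X=[x+np.cos(a)*L[0]-np.sin(a)*L[1],y+np.sin(a)*L[0]+np.cos(a)*L[1],L[2]]
            o+=list(proj(c,X)-px)
        return np.array(o)
    s=least_squares(r,x0); return s.x,r(s.x).reshape(-1,2)
def px(u,v,ox,oy,k): return np.array([ox+(u+.5)/k-.5,oy+(v+.5)/k-.5])
def ray(c,p,z):
    d=c["R"].T@np.linalg.solve(c["intrinsics"],[p[0],p[1],1]); o=-c["R"].T@c["t"]; return o+d*(z-o[2])/d[2]
E
python3 - <<'E'
from cell import env
from h import *
np.set_printoptions(precision=4,suppress=True)
t=env.read_camera("top"); s=env.read_camera("scene")
T=lambda u,v:px(u,v,190,210,6); S=lambda u,v:px(u,v,300,210,6)
J=[(t,(0,0,.052),T(150,111)),(t,(-.065,0,.095),T(177,222)),(t,(-.179,0,.114),T(243,450)),
   (s,(0,0,.052),S(169,372)),(s,(-.065,0,.095),S(265,237)),(s,(-.179,0,.114),S(430,80))]
for o in (J,J[:3],J[3:]):
    v,r=fit(o,[.45,.15,0]); print(v[:2],np.degrees(v[2]));print(r)
T=lambda u,v:px(u,v,230,90,5); S=lambda u,v:px(u,v,140,200,6)
D=[(t,(0,0,.071),T(364,487)),(t,(.025,.13,.078),T(92,491)),(t,(.025,-.13,.078),T(500,420)),
   (s,(0,0,.071),S(624,130)),(s,(.025,-.13,.078),S(487,55)),(s,(.025,.13,.078),S(775,340))]
for o in (D,D[:3],D[3:]):
    v,r=fit(o,[.6,-.05,0]); print(v[:2],np.degrees(v[2]));print(r)
# others
print("jar",ray(t,(359,221),.085),"mug",ray(t,(151,216),.08),"hammer head",ray(t,(411,173),.02))
E
```

```text
[0.521  0.2186] 17.04128896157652
[[ 0.3955 -0.0809]
 [-0.123   0.2249]
 [-0.7275 -1.724 ]
 [ 0.7534 -0.8628]
 [ 1.0559 -1.426 ]
 [-0.7234  0.7455]]
[0.5191 0.2187] 17.48174032738852
[[ 0.3578  0.5108]
 [-0.0064  0.7912]
 [-0.3266 -1.231 ]]
[0.5235 0.2195] 16.576412718175334
[[ 0.1615 -0.3503]
 [ 0.6371 -0.8522]
 [-0.8297  1.4118]]
[ 0.6415 -0.036 ] 9.014165054903383
[[-8.4731  0.4972]
 [ 4.0442 -0.922 ]
 [ 3.3076 -1.5931]
 [ 4.9916  4.8996]
 [-2.3307 -2.4559]
 [-1.4375 -4.7597]]
[ 0.6394 -0.0373] 9.640698317348287
[[-8.0466  1.1617]
 [ 4.4576  0.1958]
 [ 3.5675 -1.3471]]
[ 0.6442 -0.0328] 8.49141996289959
[[ 4.646   5.7657]
 [-2.435  -1.8442]
 [-2.1597 -3.6401]]
jar [ 0.5281 -0.2337  0.085 ] mug [0.5614 0.415  0.08  ] hammer head [ 0.6889 -0.4238  0.02  ]
```

The lug isn't centred on the board, so I'll take position from the bolt and yaw from the board and lug edges.

```bash
python3 - <<'E'
from cell import env
from h import *
np.set_printoptions(precision=4,suppress=True)
t=env.read_camera("top"); s=env.read_camera("scene")
T=lambda u,v:px(u,v,230,90,5); S=lambda u,v:px(u,v,140,200,6)
print("bolt",ray(t,T(364,487),.071),ray(s,S(624,130),.071))
def yawfront(a,b): d=a-b; return np.degrees(np.arctan2(-d[0],d[1]))
a,b=ray(t,T(92,491),.078),ray(t,T(500,420),.078); print(a,b,np.linalg.norm(a-b),yawfront(a,b))
a2,b2=ray(s,S(775,340),.078),ray(s,S(487,55),.078); print(a2,b2,np.linalg.norm(a2-b2),yawfront(a2,b2))
c=ray(t,T(418,36),.078); d=c-b; print("side",np.linalg.norm(d),np.degrees(np.arctan2(d[1],d[0])))
c2=ray(s,S(22,250),.078); d=c2-b2; print("side",np.linalg.norm(d),np.degrees(np.arctan2(d[1],d[0])))
# perpendicular offset bolt-front edge
B=(ray(t,T(364,487),.071)+ray(s,S(624,130),.071))/2
for A in ((a,b),(a2,b2)):
    e=(A[0]-A[1])[:2];e/=np.linalg.norm(e); w=(A[0]-B)[:2]; print("along",w@e,"perp",w@[e[1],-e[0]])
E
```

```text
bolt [ 0.6424 -0.0629  0.071 ] [ 0.645  -0.0641  0.071 ]
[0.6433 0.1092 0.078 ] [ 0.6818 -0.1498  0.078 ] 0.2618210306796513 8.45536144744593
[0.6511 0.1154 0.078 ] [ 0.685  -0.1454  0.078 ] 0.2629324173538965 7.416718427906254
side 0.2590438941681794 9.507010876548911
side 0.25638107773656904 8.192773487186415
along 0.17082640658257975 perp 0.024954941153241927
along 0.1763768090785985 perp 0.0304140155669499
```

Poses: jack about (0.521, 0.219) at yaw 17°, lift point about (0.6435, -0.0635) at yaw about 8.4°. I'll move above the tab at about (0.459, 0.200) and turn the tool to yaw 17°.

```bash
python3 -m creep '[{"tz":-0.03,"tx":-0.02},{"tx":-0.0438,"ty":-0.0379},{"tx":-0.0438,"ty":-0.0379},{"tx":-0.0438,"ty":-0.0379},{"tx":-0.0438,"ty":-0.0379},{"tx":-0.0438,"ty":-0.0379},{"tx":-0.0438,"ty":-0.0379},{"tx":-0.0438,"ty":-0.0379},{"tx":-0.0438,"ty":-0.0379},{"tx":-0.0238,"ty":-0.0379},{"rz":10.6},{"rz":10.6},{"rz":10.6}]' 0.087 3
python3 -c "
from cell import env;print(env.get_obs()['qpos'])"
```

```text
[-74.64812699  18.40378522  -4.01610263  83.12238571   1.29551304
  78.54220295  -3.26088549]$[0]: bad value
```

```bash
python3 -m creep '[{"tx":-0.0438,"ty":-0.0379,"tz":-0.01,"rx":0,"ry":0,"rz":0},{"tx":-0.0438,"ty":-0.0379,"tz":-0.01,"rx":0,"ry":0,"rz":0},{"tx":-0.0438,"ty":-0.0379,"tz":-0.01,"rx":0,"ry":0,"rz":0},{"tx":-0.0438,"ty":-0.0379,"tz":0,"rx":0,"ry":0,"rz":0},{"tx":-0.0438,"ty":-0.0379,"tz":0,"rx":0,"ry":0,"rz":0},{"tx":-0.0438,"ty":-0.0379,"tz":0,"rx":0,"ry":0,"rz":0},{"tx":-0.0438,"ty":-0.0379,"tz":0,"rx":0,"ry":0,"rz":0},{"tx":-0.0438,"ty":-0.0379,"tz":0,"rx":0,"ry":0,"rz":0},{"tx":-0.0438,"ty":-0.0379,"tz":0,"rx":0,"ry":0,"rz":0},{"tx":0,"ty":0,"tz":0,"rx":0,"ry":0,"rz":10.6},{"tx":0,"ty":0,"tz":0,"rx":0,"ry":0,"rz":10.6},{"tx":0,"ty":0,"tz":0,"rx":0,"ry":0,"rz":10.6}]' 0.087 3
python3 -c "
from cell import env;print(env.get_obs()['qpos'])"
```

```text
time_s: 1.85
tool_pos: [0.4592, 0.1998, 0.2777]
tool_rot: [180.0, -0.0, 133.3]
force: [0.1, -0.0, 0.8]
grip_width: 0.0869
[-45.29360628  -1.17919482  18.5629633  101.87282425   0.36981349
  79.22620862  16.47918135]
```

```bash
python3 -m creep '[{"tx":0,"ty":0,"tz":0,"rx":0,"ry":0,"rz":10.57},{"tx":0,"ty":0,"tz":0,"rx":0,"ry":0,"rz":10.57},{"tx":0,"ty":0,"tz":0,"rx":0,"ry":0,"rz":10.57},{"tx":0,"ty":0,"tz":0,"rx":0,"ry":0,"rz":10.57},{"tx":0,"ty":0,"tz":0,"rx":0,"ry":0,"rz":10.57},{"tx":0,"ty":0,"tz":0,"rx":0,"ry":0,"rz":10.57},{"tx":0,"ty":0,"tz":0,"rx":0,"ry":0,"rz":10.57},{"tx":0,"ty":0,"tz":0,"rx":0,"ry":0,"rz":10.57},{"tx":0,"ty":0,"tz":0,"rx":0,"ry":0,"rz":10.57},{"tx":0,"ty":0,"tz":0,"rx":0,"ry":0,"rz":10.57},{"tx":0,"ty":0,"tz":0,"rx":0,"ry":0,"rz":10.57}]' 0.087 3
python3 - <<'E'
from cell import env
import cv2
print(env.get_obs()['qpos'])
c=env.read_camera("wrist"); cv2.imwrite("pics/w1.png",c["pixels"][:,:,::-1])
E
```

```text
time_s: 3.22
tool_pos: [0.4591, 0.2, 0.2777]
tool_rot: [-180.0, -0.0, 17.0]
force: [0.2, 0.6, -0.0]
grip_width: 0.087
[-44.16355013  -1.13323785  17.41959477 101.83970044   0.33766484
  79.22359573 -99.76769594]
```

View pics/w1.png

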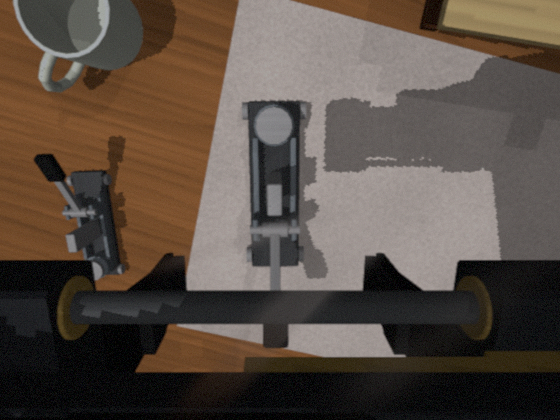

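The wrist view shows the large jack upright in the image. The saddle is at (273,126), the tab top at (274,199) and the handle runs straight down to the grip at (275,330). I'll refine the pose from these.

```bash
python3 - <<'E'
from cell import env
from h import *
import cv2
c=env.read_camera("wrist")
np.set_printoptions(precision=4,suppress=True)
print(ray(c,(273,126),.052),ray(c,(274,199),.095),ray(c,(275,334),.114))
for p,z in (((248,100),.014),((301,100),.014),((253,265),.014),((299,265),.014)): print(ray(c,p,z))
im=c["pixels"][80:280,200:340,::-1]; cv2.imwrite("pics/w1c.png",cv2.resize(im,None,fx=3,fy=3,interpolation=cv2.INTER_CUBIC))
E
```

```text
[0.5229 0.2203 0.052 ] [0.4625 0.2012 0.095 ] [0.3411 0.1639 0.114 ]
[0.5402 0.2532 0.014 ]
[0.5563 0.1995 0.014 ]
[0.3609 0.1971 0.014 ]
[0.3767 0.1443 0.014 ]
```

View pics/w1c.png

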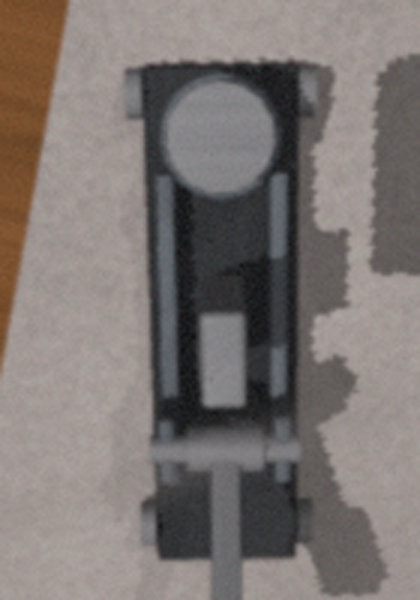

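```bash
python3 -m creep '[{"tx":0.0027,"ty":0,"tz":0.05,"rx":0,"ry":0,"rz":0},{"tx":0,"ty":0,"tz":0.05,"rx":0,"ry":0,"rz":0},{"tx":0,"ty":0,"tz":0.05,"rx":0,"ry":0,"rz":0},{"tx":0,"ty":0,"tz":0.0437,"rx":0,"ry":0,"rz":0},{"tx":0,"ty":0,"tz":0,"rx":0,"ry":0,"rz":0}]' 0.087 30
python3 -m creep '[{"tx":0,"ty":0,"tz":0,"rx":0,"ry":0,"rz":0},{"tx":0,"ty":0,"tz":0,"rx":0,"ry":0,"rz":0},{"tx":0,"ty":0,"tz":0,"rx":0,"ry":0,"rz":0},{"tx":0,"ty":0,"tz":0,"rx":0,"ry":0,"rz":0},{"tx":0,"ty":0,"tz":0,"rx":0,"ry":0,"rz":0},{"tx":0,"ty":0,"tz":0,"rx":0,"ry":0,"rz":0}]' 0 40
```

```text
time_s: 3.95
tool_pos: [0.4591, 0.1995, 0.081]
tool_rot: [179.9, 0.4, 17.6]
force: [-0.4, -0.9, -0.3]
grip_width: 0.0868
time_s: 4.7
tool_pos: [0.4618, 0.2008, 0.0839]
tool_rot: [-180.0, -0.0, 17.4]
force: [0.2, -0.6, -0.2]
grip_width: 0.0349
```

```bash
python3 -m creep '[{"tx":0,"ty":0,"tz":0,"rx":0,"ry":0,"rz":0},{"tx":0,"ty":0,"tz":0,"rx":0,"ry":0,"rz":0},{"tx":0,"ty":0,"tz":0,"rx":0,"ry":0,"rz":0},{"tx":0,"ty":0,"tz":0,"rx":0,"ry":0,"rz":0},{"tx":0,"ty":0,"tz":0,"rx":0,"ry":0,"rz":0}]' 0 40
python3 -m creep '[{"tx":0,"ty":0,"tz":-0.003,"rx":0,"ry":0,"rz":0},{"tx":0,"ty":0,"tz":-0.003,"rx":0,"ry":0,"rz":0},{"tx":0,"ty":0,"tz":0,"rx":0,"ry":0,"rz":0}]' 0 40
python3 - <<'E'
from cell import env
import cv2
print(env.get_obs()['qpos'])
c=env.read_camera("wrist"); cv2.imwrite("pics/w2.png",c["pixels"][:,:,::-1])
E
```

```text
time_s: 5.32
tool_pos: [0.4617, 0.201, 0.0838]
tool_rot: [-180.0, -0.0, 17.4]
force: [0.2, 0.5, -0.2]
grip_width: 0.014
time_s: 5.7
tool_pos: [0.4614, 0.2006, 0.0895]
tool_rot: [180.0, 0.0, 17.4]
force: [0.6, 0.6, -8.5]
grip_width: 0.014
[-43.11669279   8.77661926  17.85136135 114.63216075  -3.18643518
  57.08678251 -96.34470778]
```

View pics/w2.png

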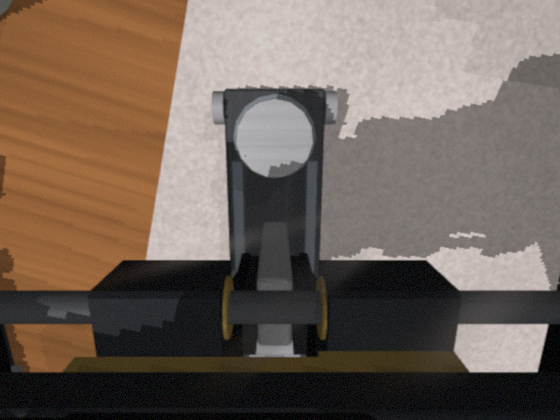

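```bash
python3 - <<'E'
from cell import env
from h import *
c=env.read_camera("wrist"); o=env.get_obs()
p=ray(c,(274.5,136),.052+.0057); a=np.radians(o['tool_rot'][2]); d=(p-o['tool_pos'])[:2]
print(p,o['tool_pos'],o['tool_rot'], d@[np.cos(a),np.sin(a)], d@[np.sin(a),-np.cos(a)])
E
```

```text
[0.52442884 0.22030974 0.0577    ] [0.46148059 0.20069842 0.089576  ] [1.79992158e+02 3.10904442e-02 1.73901170e+01] 0.06593236361879426 9.880509211110999e-05
```

```bash
python3 -m creep '[{"tx":-0.0025,"ty":0.014,"tz":0,"rx":0,"ry":0,"rz":0},{"tx":-0.005,"ty":0.0284,"tz":0,"rx":0,"ry":0,"rz":0},{"tx":-0.005,"ty":0.0284,"tz":0,"rx":0,"ry":0,"rz":0},{"tx":-0.005,"ty":0.0284,"tz":0,"rx":0,"ry":0,"rz":0},{"tx":-0.005,"ty":0.0284,"tz":0,"rx":0,"ry":0,"rz":0},{"tx":-0.005,"ty":0.0284,"tz":0,"rx":0,"ry":0,"rz":0},{"tx":-0.005,"ty":0.0284,"tz":0,"rx":0,"ry":0,"rz":0},{"tx":-0.005,"ty":0.0284,"tz":0,"rx":0,"ry":0,"rz":0},{"tx":-0.005,"ty":0.0284,"tz":0,"rx":0,"ry":0,"rz":0},{"tx":-0.005,"ty":0.0284,"tz":0,"rx":0,"ry":0,"rz":0},{"tx":-0.0025,"ty":0.014,"tz":0,"rx":0,"ry":0,"rz":0},{"tx":0,"ty":0,"tz":0,"rx":0,"ry":0,"rz":3},{"tx":0,"ty":0,"tz":0,"rx":0,"ry":0,"rz":3},{"tx":0,"ty":0,"tz":0,"rx":0,"ry":0,"rz":3},{"tx":0,"ty":0,"tz":0,"rx":0,"ry":0,"rz":0},{"tx":0,"ty":0,"tz":0,"rx":0,"ry":0,"rz":0}]' 0 40
python3 - <<'E'
from cell import env
import cv2
print(env.get_obs()['qpos'])
c=env.read_camera("wrist"); cv2.imwrite("pics/w3.png",c["pixels"][:,:,::-1])
c=env.read_camera("top"); cv2.imwrite("pics/t3.png",c["pixels"][:,:,::-1])
E
```

```text
time_s: 7.8
tool_pos: [0.4986, -0.0845, 0.0898]
tool_rot: [-180.0, 0.0, 8.5]
force: [0.5, 0.5, -8.0]
grip_width: 0.0137
[-23.19210333   9.72717692  32.34545054 114.72318443  -6.19057482
  57.20152947 -69.40115169]
```

View pics/w3.png

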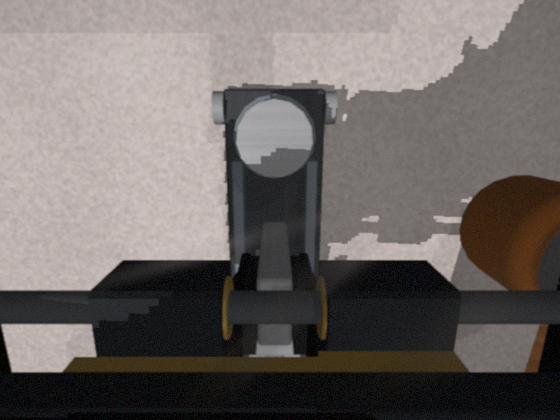

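View pics/t3.png

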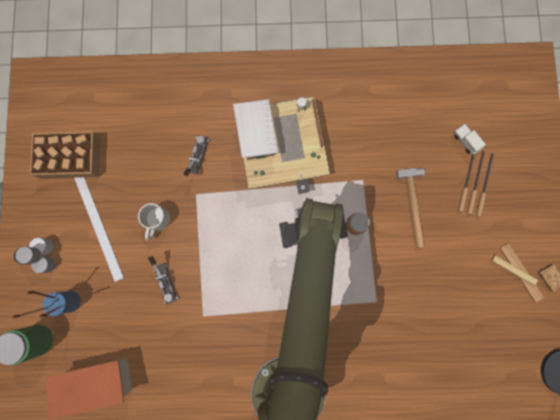

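The jack is held steady, with the saddle at (274,136) in the wrist view, and clear of the jar. The lug is just above the frame, so I'll go 35 mm forward and look.

```bash
python3 -m creep '[{"tx":0.01,"ty":0,"tz":0,"rx":0,"ry":0,"rz":0},{"tx":0.015,"ty":0,"tz":0,"rx":0,"ry":0,"rz":0},{"tx":0.01,"ty":0,"tz":0,"rx":0,"ry":0,"rz":0},{"tx":0,"ty":0,"tz":0,"rx":0,"ry":0,"rz":0},{"tx":0,"ty":0,"tz":0,"rx":0,"ry":0,"rz":0}]' 0 40
python3 - <<'E'
from cell import env
import cv2
c=env.read_camera("wrist"); cv2.imwrite("pics/w4.png",c["pixels"][:,:,::-1])
cv2.imwrite("pics/w4c.png",cv2.resize(c["pixels"][0:180,180:380,::-1],None,fx=3.3,fy=3.3,interpolation=cv2.INTER_CUBIC))
E
```

```text
time_s: 8.52
tool_pos: [0.5329, -0.0798, 0.0895]
tool_rot: [-180.0, 0.1, 8.4]
force: [-0.1, -0.3, -8.5]
grip_width: 0.0139
```

View pics/w4.png

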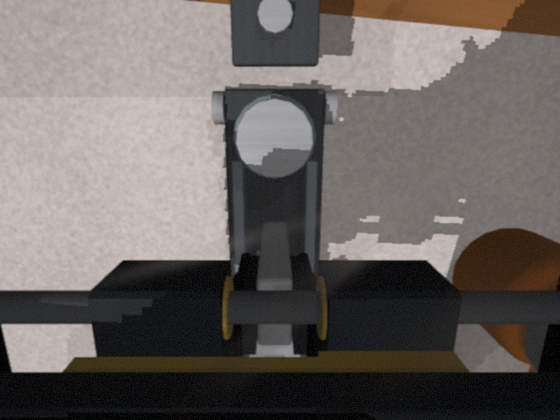

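View pics/w4c.png

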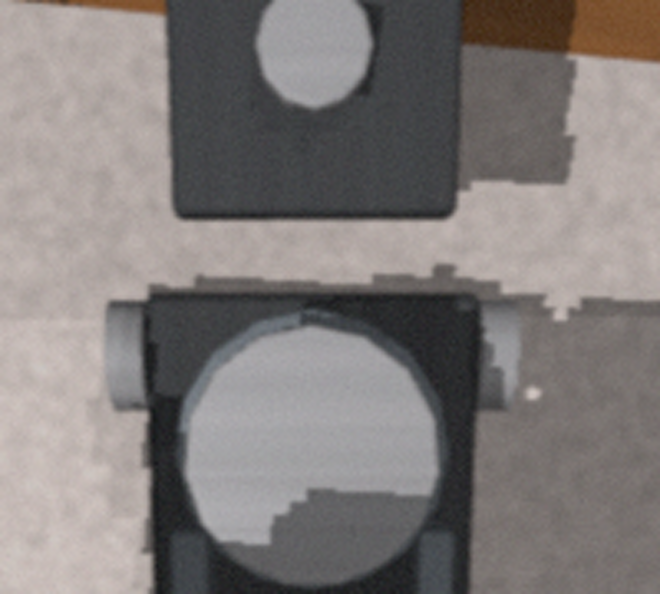

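The bolt head is centred at crop (315,47), so pixel (275.3,13.9). The saddle is at (274.4,135.3). The lug's front edge is level in the image, so the yaw matches.

```bash
python3 - <<'E'
from cell import env
from h import *
c=env.read_camera("wrist"); o=env.get_obs()
a=np.radians(o['tool_rot'][2]); X=np.array([np.cos(a),np.sin(a)]);Y=np.array([np.sin(a),-np.cos(a)])
P=lambda u,v:px(u,v,180,0,3.3)
zl=o['tool_pos'][2]-.0838
s=ray(c,P(312,447),.052+zl); b=ray(c,P(315,47),.071); f=ray(c,P(315,212),.064)
l=ray(c,P(176,205),.066); r=ray(c,P(458,205),.066)
print(zl,s,b,"saddle->bolt x,y",(b-s)[:2]@X,(b-s)[:2]@Y,"lugfront->",(f-s)[:2]@X, "lug mid y",((l+r)/2-s)[:2]@Y,"edge slope",(l-r)[:2]@X, (l-r)[:2]@Y)
E
```

```text
0.005845519232478308 [ 0.59839824 -0.06998259  0.05784552] [ 0.64407655 -0.06365     0.071     ] saddle->bolt x,y 0.0461135984391492 0.00038226047083571925 lugfront-> 0.0292028452570043 lug mid y 0.0006449112725214253 edge slope 2.4961958482516897e-05 -0.03512032308545109
```

```bash
python3 -m creep '[{"tx":0,"ty":0.0004,"tz":0.0035,"rx":0,"ry":0,"rz":0},{"tx":0.004,"ty":0,"tz":0,"rx":0,"ry":0,"rz":0},{"tx":0.008,"ty":0,"tz":0,"rx":0,"ry":0,"rz":0},{"tx":0.01,"ty":0,"tz":0,"rx":0,"ry":0,"rz":0},{"tx":0.01,"ty":0,"tz":0,"rx":0,"ry":0,"rz":0},{"tx":0.008,"ty":0,"tz":0,"rx":0,"ry":0,"rz":0},{"tx":0.0045,"ty":0,"tz":0,"rx":0,"ry":0,"rz":0},{"tx":0.002,"ty":0,"tz":0,"rx":0,"ry":0,"rz":0},{"tx":0,"ty":0,"tz":0,"rx":0,"ry":0,"rz":0},{"tx":0,"ty":0,"tz":0,"rx":0,"ry":0,"rz":0}]' 0 40
python3 - <<'E'
from cell import env
import cv2
from h import *
c=env.read_camera("wrist"); o=env.get_obs();print(o['tool_pos'],o['force'],o['tool_rot'])
cv2.imwrite("pics/w5.png",c["pixels"][:,:,::-1])
a=np.radians(o['tool_rot'][2]); print("saddle pred",o['tool_pos'][:2]+.0659*np.array([np.cos(a),np.sin(a)]))
c=env.read_camera("scene"); cv2.imwrite("pics/s5.png",cv2.resize(c["pixels"][150:330,160:400,::-1],None,fx=3.2,fy=3.2,interpolation=cv2.INTER_CUBIC))
E
```

```text
time_s: 9.88
tool_pos: [0.5791, -0.0733, 0.0863]
tool_rot: [-180.0, 0.0, 8.4]
force: [-0.5, -0.3, -8.9]
grip_width: 0.0138
[ 0.57918975 -0.07332648  0.0863494 ] [-0.38626764 -0.91471218 -7.67939845] [-1.79988213e+02  9.84048766e-03  8.37601136e+00]
saddle pred [ 0.64438682 -0.06372691]
```

View pics/w5.png

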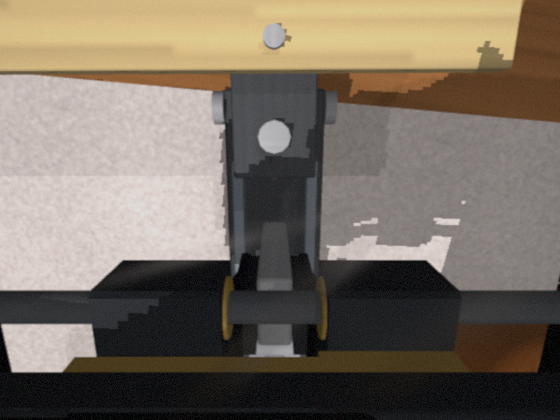

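View pics/s5.png

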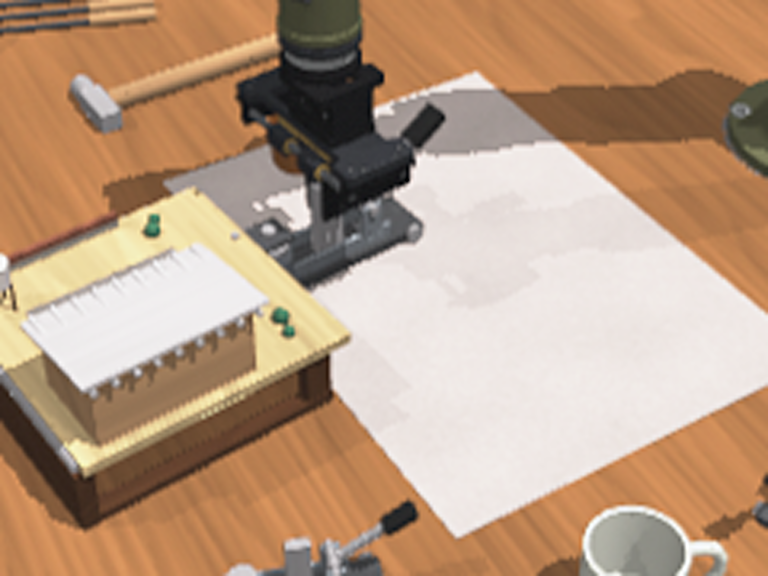

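The jack sits under the lug with the bolt at (274,136) in the wrist view, where the saddle was before. The predicted saddle is at (0.6444, -0.0637) and the bolt at (0.6441, -0.0637). The handle is up in the scene crop at (420,125). I'll lower it and let go.

```bash
python3 -m creep '[{"tx":0,"ty":0,"tz":0.0015,"rx":0,"ry":0,"rz":0},{"tx":0,"ty":0,"tz":0.001,"rx":0,"ry":0,"rz":0},{"tx":0,"ty":0,"tz":0,"rx":0,"ry":0,"rz":0}]' 0 40
python3 -m creep '[{"tx":0,"ty":0,"tz":0,"rx":0,"ry":0,"rz":0},{"tx":0,"ty":0,"tz":0,"rx":0,"ry":0,"rz":0},{"tx":0,"ty":0,"tz":0,"rx":0,"ry":0,"rz":0},{"tx":0,"ty":0,"tz":0,"rx":0,"ry":0,"rz":0},{"tx":0,"ty":0,"tz":0,"rx":0,"ry":0,"rz":0}]' 0.05 20
```

```text
time_s: 10.35
tool_pos: [0.5794, -0.0732, 0.0839]
tool_rot: [-180.0, 0.0, 8.4]
force: [-1.2, 0.5, -7.6]
grip_width: 0.014
time_s: 10.98
tool_pos: [0.5796, -0.0732, 0.084]
tool_rot: [-180.0, -0.0, 8.4]
force: [1.0, 0.3, -0.7]
grip_width: 0.049
```

```bash
python3 -m creep '[{"tx":0,"ty":0,"tz":-0.03,"rx":0,"ry":0,"rz":0},{"tx":0,"ty":0,"tz":-0.04,"rx":0,"ry":0,"rz":0},{"tx":0,"ty":0,"tz":-0.05,"rx":0,"ry":0,"rz":0},{"tx":-0.03,"ty":0,"tz":0,"rx":0,"ry":0,"rz":0},{"tx":-0.04,"ty":0,"tz":0,"rx":0,"ry":0,"rz":0},{"tx":-0.04,"ty":0,"tz":0,"rx":0,"ry":0,"rz":0},{"tx":0,"ty":0,"tz":0,"rx":0,"ry":0,"rz":0},{"tx":0,"ty":0,"tz":0,"rx":0,"ry":0,"rz":0}]' 0 20
python3 - <<'E'
from cell import env
import cv2
c=env.read_camera("wrist"); cv2.imwrite("pics/w6.png",c["pixels"][:,:,::-1])
E
```

```text
time_s: 11.98
tool_pos: [0.4714, -0.089, 0.2043]
tool_rot: [-180.0, -0.1, 8.4]
force: [-0.9, -0.1, 0.9]
grip_width: 0.0001
```

View pics/w6.png

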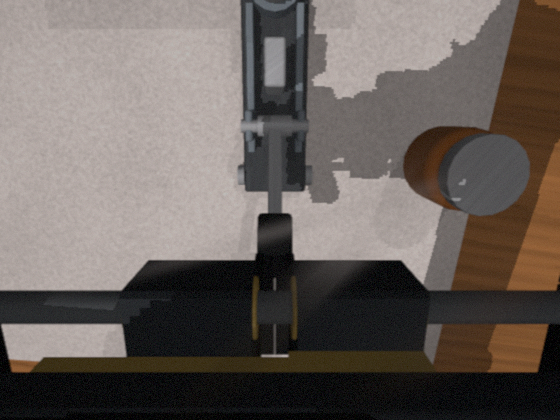

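The jack stands aligned, with the tab at (274,62) and the grip's front at (275,215), centred under the closed fingers. I'll check the placing by projection.

```bash
python3 - <<'E'
from cell import env
from h import *
import cv2
np.set_printoptions(precision=4,suppress=True)
c=env.read_camera("wrist"); o=env.get_obs()
L=np.array([.6442,-.0637]);a=np.radians(8.4);X=np.array([np.cos(a),np.sin(a)]);Y=np.array([-np.sin(a),np.cos(a)])
st=lambda p:np.array([(p[:2]-L)@X,(p[:2]-L)@Y])
print("tab",st(ray(c,(274.5,62),.095)),"rear base",st(ray(c,(248,191),.014)),st(ray(c,(304,191),.014)),"grip front top",st(ray(c,(275,214),.097)))
print("tcp",st(o['tool_pos']))
s=env.read_camera("scene");cv2.imwrite("pics/s6.png",cv2.resize(s["pixels"][170:300,200:360,::-1],None,fx=4.5,fy=4.5,interpolation=cv2.INTER_CUBIC))
t=env.read_camera("top");cv2.imwrite("pics/t6.png",cv2.resize(t["pixels"][80:260,230:390,::-1],None,fx=3.3,fy=3.3,interpolation=cv2.INTER_CUBIC))
E
```

```text
tab [-0.0661  0.    ] rear base [-0.1648  0.0244] [-0.1648 -0.0273] grip front top [-0.165  -0.0003]
tcp [-0.1744  0.0001]
```

View pics/s6.png

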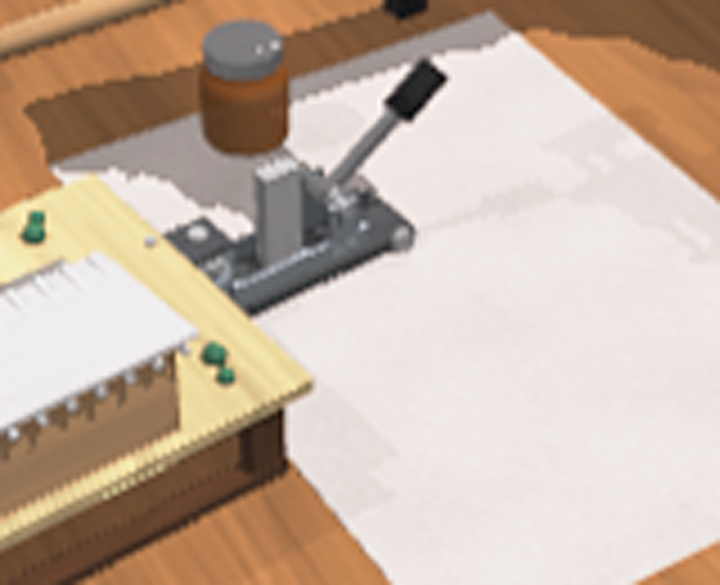

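Placing is good: the tab is at stand x -66 mm, y 0, the rear base edge at -165 mm. Next, hover over the grip and start the first stroke along the arc.

```bash
python3 -m creep '[{"tx":-0.0016,"ty":0,"tz":0.03,"rx":0,"ry":0,"rz":0},{"tx":0,"ty":0,"tz":0.02,"rx":0,"ry":0,"rz":0},{"tx":0,"ty":0,"tz":0.007,"rx":0,"ry":0,"rz":0},{"tx":0,"ty":0,"tz":0.0036,"rx":0,"ry":0,"rz":0},{"tx":-0.003,"ty":0,"tz":0.0042,"rx":0,"ry":0,"rz":0},{"tx":-0.003,"ty":0,"tz":0.0042,"rx":0,"ry":0,"rz":0},{"tx":-0.0027,"ty":0,"tz":0.0043,"rx":0,"ry":0,"rz":0}]' 0 20
python3 - <<'E'
from cell import env
import cv2
o=env.get_obs();print(o['tool_pos'],o['force'],o['qpos'])
s=env.read_camera("scene");cv2.imwrite("pics/s7.png",cv2.resize(s["pixels"][150:300,180:380,::-1],None,fx=3.8,fy=3.8,interpolation=cv2.INTER_CUBIC))
E
```

```text
time_s: 13.05
tool_pos: [0.4615, -0.0908, 0.1312]
tool_rot: [180.0, -0.2, 8.4]
force: [2.5, -0.1, 5.2]
grip_width: 0.0003
[ 0.46151738 -0.09077868  0.13121212] [ 2.52954213 -0.08124367  5.17357747] [-24.9926558    1.17090499  33.54792829 117.22057558  -0.78297632
  61.62382841 -72.68551929]
```

View pics/s7.png

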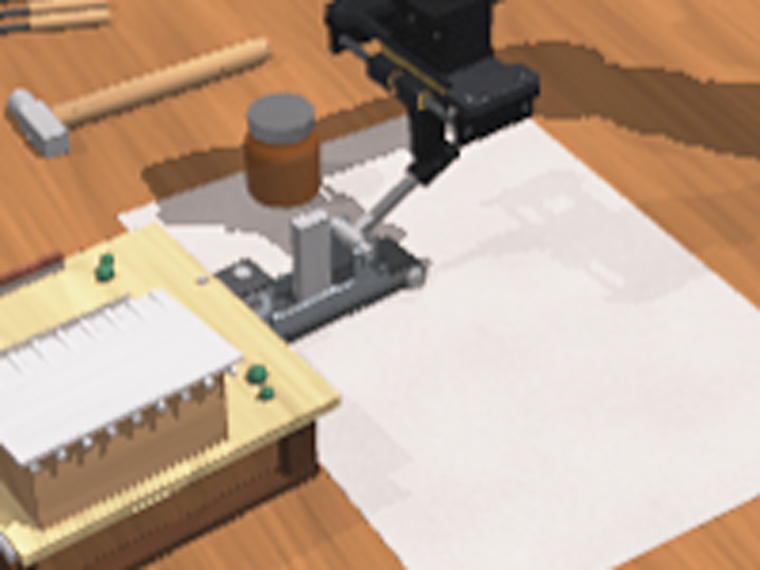

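```bash
python3 -m creep '[{"tx":-0.0022,"ty":0,"tz":0.0046,"rx":0,"ry":0,"rz":0},{"tx":-0.0022,"ty":0,"tz":0.0046,"rx":0,"ry":0,"rz":0},{"tx":-0.0022,"ty":0,"tz":0.0047,"rx":0,"ry":0,"rz":0},{"tx":-0.0015,"ty":0,"tz":0.0048,"rx":0,"ry":0,"rz":0},{"tx":-0.0015,"ty":0,"tz":0.0049,"rx":0,"ry":0,"rz":0},{"tx":-0.0014,"ty":0,"tz":0.0049,"rx":0,"ry":0,"rz":0}]' 0 20
python3 -m creep '[{"tx":-0.0008,"ty":0,"tz":0.0045,"rx":0,"ry":0,"rz":0},{"tx":-0.0007,"ty":0,"tz":0.0045,"rx":0,"ry":0,"rz":0},{"tx":-0.0007,"ty":0,"tz":0.004,"rx":0,"ry":0,"rz":0},{"tx":0,"ty":0,"tz":0.002,"rx":0,"ry":0,"rz":0},{"tx":0,"ty":0,"tz":0,"rx":0,"ry":0,"rz":0}]' 0 20
```

```text
time_s: 13.85
tool_pos: [0.4505, -0.0925, 0.1029]
tool_rot: [180.0, -0.1, 8.4]
force: [1.7, 0.6, 8.1]
grip_width: 0.0002
time_s: 14.48
tool_pos: [0.4482, -0.0928, 0.0878]
tool_rot: [180.0, -0.1, 8.4]
force: [1.4, 0.1, 6.7]
grip_width: 0.0007
```

```bash
python3 -m creep '[{"tx":0,"ty":0,"tz":0.002,"rx":0,"ry":0,"rz":0},{"tx":0,"ty":0,"tz":0.001,"rx":0,"ry":0,"rz":0}]' 0 20
python3 -m creep '[{"tx":0,"ty":0,"tz":0.001,"rx":0,"ry":0,"rz":0},{"tx":0,"ty":0,"tz":0,"rx":0,"ry":0,"rz":0}]' 0 20
python3 - <<'E'
from cell import env
import cv2
s=env.read_camera("scene");cv2.imwrite("pics/s8.png",cv2.resize(s["pixels"][150:300,180:380,::-1],None,fx=3.8,fy=3.8,interpolation=cv2.INTER_CUBIC))
E
```

```text
time_s: 14.72
tool_pos: [0.448, -0.0928, 0.0849]
tool_rot: [-180.0, -0.1, 8.4]
force: [0.7, -0.0, 7.7]
grip_width: 0.0005
time_s: 14.98
tool_pos: [0.448, -0.0928, 0.0839]
tool_rot: [-180.0, -0.1, 8.4]
force: [0.6, 1.1, 7.7]
grip_width: 0.0003
```

View pics/s8.png

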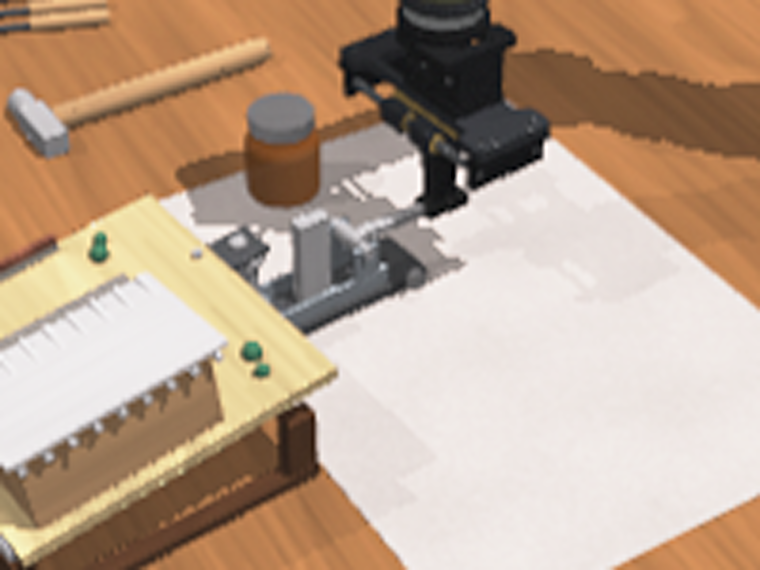

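Diorama rising; the handle is near level and not yet at its stop (force 7.7 N). I'll press on in 0.5–1 mm steps.

```bash
python3 -m creep '[{"tx":0,"ty":0,"tz":0.001,"rx":0,"ry":0,"rz":0},{"tx":0,"ty":0,"tz":0,"rx":0,"ry":0,"rz":0}]' 0 20
python3 -m creep '[{"tx":0,"ty":0,"tz":0.0006,"rx":0,"ry":0,"rz":0},{"tx":0,"ty":0,"tz":0,"rx":0,"ry":0,"rz":0}]' 0 20
```

```text
time_s: 15.28
tool_pos: [0.448, -0.0928, 0.083]
tool_rot: [-180.0, -0.1, 8.4]
force: [0.6, 0.2, 9.6]
grip_width: 0.0006
time_s: 15.52
tool_pos: [0.448, -0.0928, 0.0828]
tool_rot: [-180.0, -0.1, 8.4]
force: [-1.1, -0.1, 12.2]
grip_width: 0.0005
```

```bash
python3 -m creep '[{"tx":0,"ty":0,"tz":0.0007,"rx":0,"ry":0,"rz":0},{"tx":0,"ty":0,"tz":0,"rx":0,"ry":0,"rz":0},{"tx":0,"ty":0,"tz":0,"rx":0,"ry":0,"rz":0}]' 0 20
python3 - <<'E'
from cell import env
import cv2
from h import *
s=env.read_camera("scene");cv2.imwrite("pics/s9.png",cv2.resize(s["pixels"][150:300,180:380,::-1],None,fx=3.8,fy=3.8,interpolation=cv2.INTER_CUBIC))
t=env.read_camera("wrist");cv2.imwrite("pics/w9.png",t["pixels"][:,:,::-1])
for z in (.1,.103): print(proj(s,[.6441,-.0637,z]),(proj(s,[.6441,-.0637,z])-[180,150])*3.8)
E
```

```text
time_s: 15.9
tool_pos: [0.4481, -0.0928, 0.0825]
tool_rot: [-180.0, -0.1, 8.4]
force: [-3.9, -0.6, 17.6]
grip_width: 0.0003
[243.44918553 213.69315895] [241.10690502 242.03400402]
[243.401634   212.90222224] [240.92620918 239.02844453]
```

View pics/s9.png

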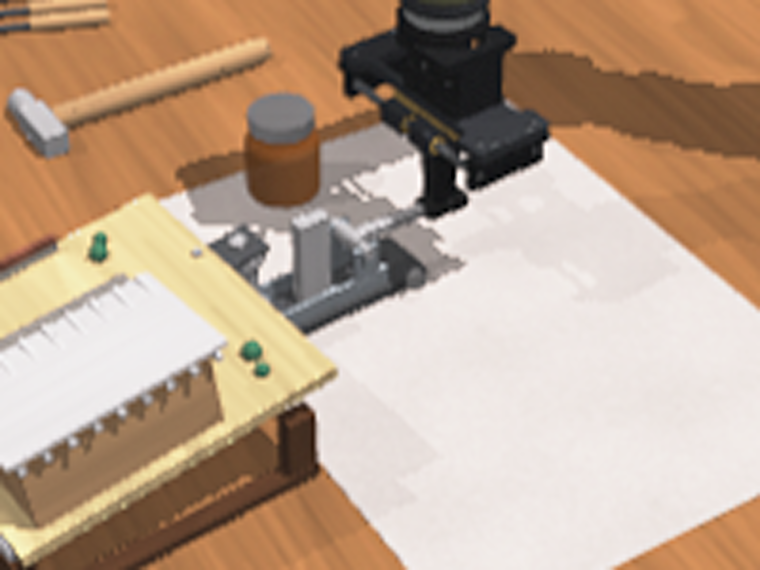

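View pics/w9.png

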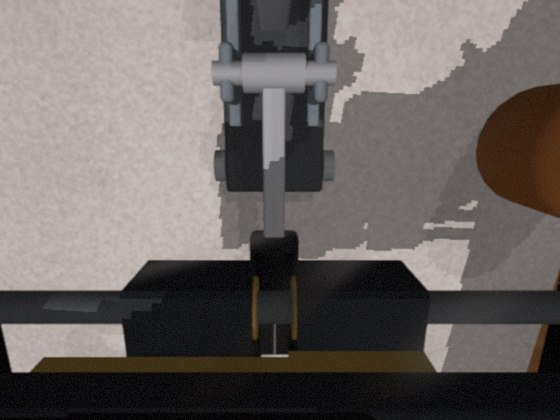

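Fully down: the motion stopped and the force rose to 17.6 N. The bolt is at crop (238,241), against about (241,241) expected for a 92 mm lift. I'll let the handle rise along the reversed arc until the fingers are clear of it.

```bash
python3 -m creep '[{"tx":0,"ty":0,"tz":-0.003,"rx":0,"ry":0,"rz":0},{"tx":0.0007,"ty":0,"tz":-0.005,"rx":0,"ry":0,"rz":0},{"tx":0.0007,"ty":0,"tz":-0.005,"rx":0,"ry":0,"rz":0},{"tx":0.0008,"ty":0,"tz":-0.005,"rx":0,"ry":0,"rz":0},{"tx":0.0014,"ty":0,"tz":-0.005,"rx":0,"ry":0,"rz":0},{"tx":0.0015,"ty":0,"tz":-0.005,"rx":0,"ry":0,"rz":0},{"tx":0.0015,"ty":0,"tz":-0.005,"rx":0,"ry":0,"rz":0},{"tx":0.0022,"ty":0,"tz":-0.0046,"rx":0,"ry":0,"rz":0},{"tx":0.0022,"ty":0,"tz":-0.0046,"rx":0,"ry":0,"rz":0},{"tx":0.0022,"ty":0,"tz":-0.0046,"rx":0,"ry":0,"rz":0},{"tx":0.0028,"ty":0,"tz":-0.0042,"rx":0,"ry":0,"rz":0},{"tx":0.003,"ty":0,"tz":-0.0042,"rx":0,"ry":0,"rz":0},{"tx":0.003,"ty":0,"tz":-0.0042,"rx":0,"ry":0,"rz":0},{"tx":0,"ty":0,"tz":-0.01,"rx":0,"ry":0,"rz":0},{"tx":0,"ty":0,"tz":-0.02,"rx":0,"ry":0,"rz":0},{"tx":0,"ty":0,"tz":-0.03,"rx":0,"ry":0,"rz":0},{"tx":0,"ty":0,"tz":0,"rx":0,"ry":0,"rz":0},{"tx":0,"ty":0,"tz":0,"rx":0,"ry":0,"rz":0}]' 0 20
python3 - <<'E'
from cell import env
import cv2
s=env.read_camera("scene");cv2.imwrite("pics/s10.png",cv2.resize(s["pixels"][150:300,180:380,::-1],None,fx=3.8,fy=3.8,interpolation=cv2.INTER_CUBIC))
t=env.read_camera("wrist");cv2.imwrite("pics/w10.png",t["pixels"][:,:,::-1])
E
```

```text
time_s: 18.25
tool_pos: [0.4687, -0.0894, 0.1997]
tool_rot: [-180.0, 0.0, 8.4]
force: [-0.7, 0.3, 0.0]
grip_width: 0.0006
```

View pics/s10.png

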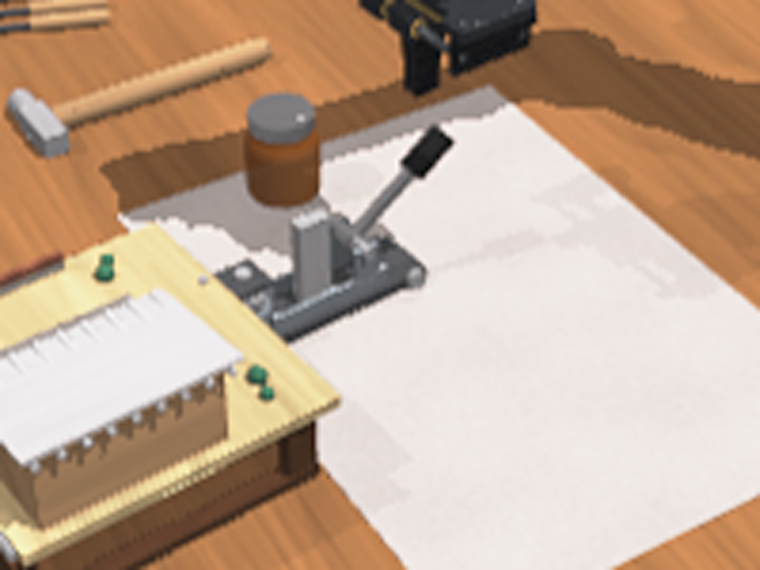

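View pics/w10.png

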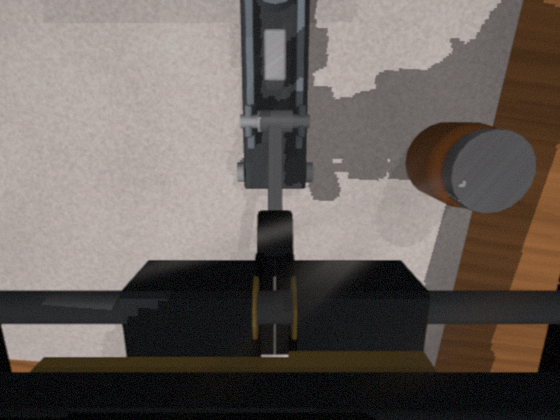

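The handle is back up at crop (430,150) and the diorama is down at rest, with the jack apparently unmoved. I'll check it didn't creep.

```bash
python3 - <<'E'
from cell import env
from h import *
np.set_printoptions(precision=4,suppress=True)
c=env.read_camera("wrist"); o=env.get_obs()
L=np.array([.6442,-.0637]);a=np.radians(8.4);X=np.array([np.cos(a),np.sin(a)]);Y=np.array([-np.sin(a),np.cos(a)])
st=lambda p:np.array([(p[:2]-L)@X,(p[:2]-L)@Y])
print("tab",st(ray(c,(274.7,55),.095)),"rear base",st(ray(c,(248,188),.014)),st(ray(c,(304,188),.014)),"tcp",st(o['tool_pos']),o['tool_pos'])
E
```

```text
tab [-0.0665  0.0001] rear base [-0.1648  0.0242] [-0.1649 -0.0266] tcp [-0.1777  0.0003] [ 0.4684 -0.0894  0.1991]
```

```bash
python3 -m creep '[{"tx":0.0015,"ty":0,"tz":0.03,"rx":0,"ry":0,"rz":0},{"tx":0,"ty":0,"tz":0.018,"rx":0,"ry":0,"rz":0},{"tx":0,"ty":0,"tz":0.0047,"rx":0,"ry":0,"rz":0},{"tx":0,"ty":0,"tz":0.003,"rx":0,"ry":0,"rz":0},{"tx":-0.003,"ty":0,"tz":0.0042,"rx":0,"ry":0,"rz":0},{"tx":-0.003,"ty":0,"tz":0.0042,"rx":0,"ry":0,"rz":0},{"tx":-0.0027,"ty":0,"tz":0.0043,"rx":0,"ry":0,"rz":0},{"tx":-0.0022,"ty":0,"tz":0.0046,"rx":0,"ry":0,"rz":0},{"tx":-0.0022,"ty":0,"tz":0.0046,"rx":0,"ry":0,"rz":0},{"tx":-0.0022,"ty":0,"tz":0.0047,"rx":0,"ry":0,"rz":0},{"tx":-0.0015,"ty":0,"tz":0.0048,"rx":0,"ry":0,"rz":0},{"tx":-0.0015,"ty":0,"tz":0.0049,"rx":0,"ry":0,"rz":0},{"tx":-0.0014,"ty":0,"tz":0.0049,"rx":0,"ry":0,"rz":0},{"tx":-0.0008,"ty":0,"tz":0.0045,"rx":0,"ry":0,"rz":0},{"tx":-0.0007,"ty":0,"tz":0.0045,"rx":0,"ry":0,"rz":0},{"tx":-0.0005,"ty":0,"tz":0.004,"rx":0,"ry":0,"rz":0},{"tx":0,"ty":0,"tz":0.002,"rx":0,"ry":0,"rz":0},{"tx":0,"ty":0,"tz":0.001,"rx":0,"ry":0,"rz":0},{"tx":0,"ty":0,"tz":0,"rx":0,"ry":0,"rz":0}]' 0 20
```

```text
time_s: 20.78
tool_pos: [0.4489, -0.0926, 0.0876]
tool_rot: [-180.0, 0.0, 8.4]
force: [-1.0, 0.5, 6.3]
grip_width: 0.0006
```

```bash
python3 -m creep '[{"tx":0,"ty":0,"tz":0.002,"rx":0,"ry":0,"rz":0},{"tx":0,"ty":0,"tz":0.0015,"rx":0,"ry":0,"rz":0},{"tx":0,"ty":0,"tz":0.001,"rx":0,"ry":0,"rz":0},{"tx":0,"ty":0,"tz":0,"rx":0,"ry":0,"rz":0}]' 0 20
python3 -m creep '[{"tx":0,"ty":0,"tz":0.0007,"rx":0,"ry":0,"rz":0},{"tx":0,"ty":0,"tz":0,"rx":0,"ry":0,"rz":0},{"tx":0,"ty":0,"tz":0,"rx":0,"ry":0,"rz":0}]' 0 20
```

```text
time_s: 21.28
tool_pos: [0.4486, -0.0927, 0.0831]
tool_rot: [-180.0, 0.1, 8.4]
force: [-1.9, 0.4, 7.5]
grip_width: 0.0006
time_s: 21.65
tool_pos: [0.4487, -0.0927, 0.0828]
tool_rot: [-180.0, 0.1, 8.4]
force: [-3.2, -0.0, 11.8]
grip_width: 0.0008
```

```bash
python3 -m creep '[{"tx":0,"ty":0,"tz":0.0007,"rx":0,"ry":0,"rz":0},{"tx":0,"ty":0,"tz":0,"rx":0,"ry":0,"rz":0},{"tx":0,"ty":0,"tz":0,"rx":0,"ry":0,"rz":0},{"tx":0,"ty":0,"tz":0,"rx":0,"ry":0,"rz":0}]' 0 20
python3 - <<'E'
from cell import env
import cv2
s=env.read_camera("scene");cv2.imwrite("pics/s11.png",cv2.resize(s["pixels"][150:300,180:380,::-1],None,fx=3.8,fy=3.8,interpolation=cv2.INTER_CUBIC))
t=env.read_camera("wrist");cv2.imwrite("pics/w11.png",t["pixels"][:,:,::-1])
t=env.read_camera("top");cv2.imwrite("pics/t11.png",t["pixels"][:,:,::-1])
o=env.get_obs();print(o['tool_pos'],o['force'])
E
```

```text
time_s: 22.15
tool_pos: [0.4487, -0.0927, 0.0826]
tool_rot: [-179.9, 0.1, 8.4]
force: [-5.3, -0.2, 16.1]
grip_width: 0.0003
[ 0.44867714 -0.09270641  0.08257574] [-5.66547968  0.32063172 16.17119543]
```

View pics/s11.png

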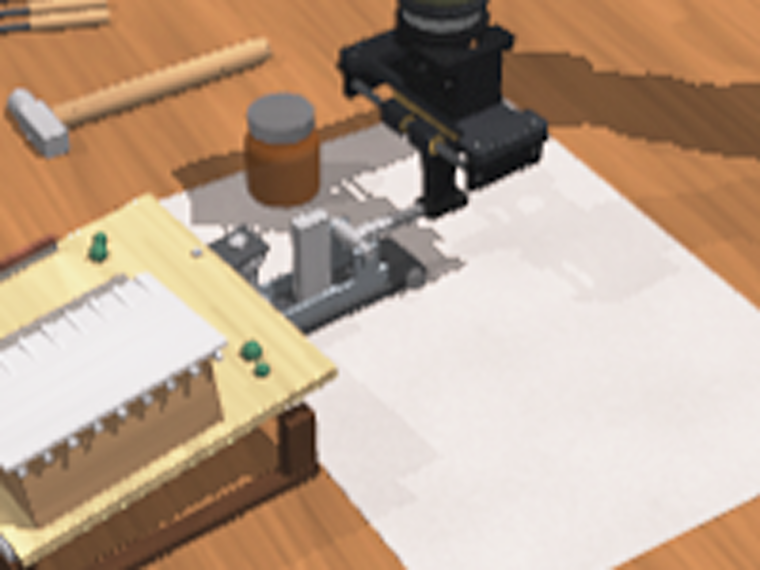

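View pics/w11.png

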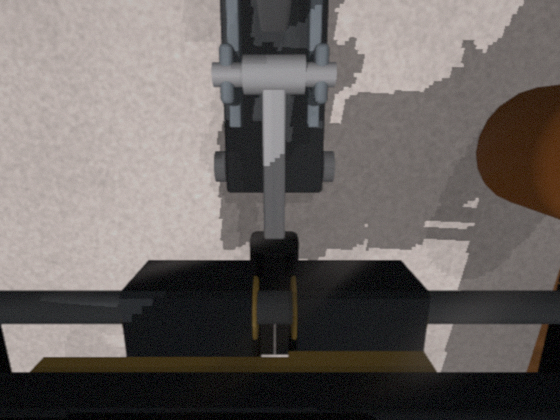

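View pics/t11.png

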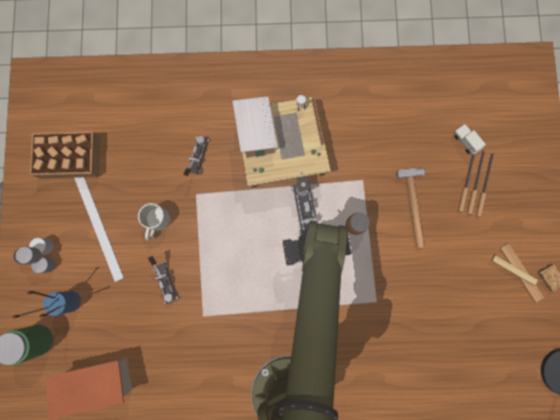

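The bolt is again at (238,241), as in the first full stroke. The handle is held at its stop with 16 N, and the jar, mug and hammer are where they were. Handing in.

```bash
python3 - <<'E'
from cell import env
print(env.sign_off())
o=env.get_obs();print(o['time_s'],o['tool_pos'],o['force'])
E
```

```text
the job is handed in; nothing more can be done
None
the job is handed in; nothing more can be done
```

The job is done and handed in at about 22 s. I set the large jack under the lift lug, made one full test stroke down and back up, then pressed the handle down again and held it there.

- **Placing:** before pumping, the saddle was within about 1 mm of the bolt and in line with the stand. After the test stroke the jack had not moved.
- **Final hold:** the closed fingers hold the handle against its stop with about 16 N down and about 5 N sideways along the jack. The fingertips are at about 57.6 mm, where I expected 58 mm for fully down.
- **Lift:** the diorama stands at the same height as in the first full stroke. The bolt is where a 92 mm lift should put it, about 1 pixel off in the scene view.
- **Bystanders:** the jar, mug and hammer looked unmoved in the last pictures, and the gripper kept off the diorama and its stand.

No check failed. I could not see the saddle's top directly under the lug, so the centring rests on the tab and base measurements. The state could not be read after hand-in, so nothing after that was checked.

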